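# Clip a machine cover into its transport rack

### The job

The machine covers are being racked for transport. Take the wider of the two framed metal covers out of the wooden stand and push it into the leaning spring-clip slot of the empty rack, until it snaps past the rollers and is fully home on the floor of the slot, then let go. Push it in, do not drop it in, and leave the narrower cover and everything else on the bench where it is.

Things in the scene. Friction and masses are not known exactly. Their poses are not given: they have to be found in the camera images.
- wide_mid (a point): The wider cover: upright metal panel 130 mm wide (y), 14 mm thick (x), 120 mm tall (z, up), about 0.25 kg; this is its centre. Flat 14 mm thick top rail (22 mm tall) and side posts, 6 mm sheet between, round bottom rail 14 mm in diameter. The same when turned half a turn about z. It starts standing loosely in one of the two slots of the wooden stand.
- narrow_mid (a point): The narrower cover, 90 mm wide (its y), otherwise built as the wide one; stands in the other slot of the stand and stays there. The point is its centre, 60 mm above its lower edge.
- stand: Fixed wooden stand, base 160 x 160 mm, 44 mm high; origin at the centre of its underside. Two open-topped upright slots along its y, at x = -45 and +45 mm, each 17 mm wide, 137 mm long, 34 mm deep, floor 10 mm above the bench. Which cover is in which slot varies.
- slot: Slot of the empty rack. Origin: centre of its floor, 42 mm above the bench. z points out of the mouth, leaning 30 degrees from vertical to the rack's front (robot's side); y is level, along the slot. Covers go in along -z, width along y. 17 mm wide (x), 135 mm long (y); walls to z = 40 mm, flared lips to z = 55 mm. A cover that is home has its centre at x = y = 0, z = 60 mm.
- rollers (a point): Middle of the empty slot's four sprung rollers (14 mm diameter, at slot z = 16.5 mm, two each side at y = -30 and +30 mm). They yield along x to let a cover's bottom rail by, then close above it and hold it. Pushing past takes about 7 to 12 N in all, felt from 19 to 10 mm before home; then they draw it in. A cover not yet past them stands at least 9 mm too high.
- rack: The fixed empty rack: steel foot 150 x 160 mm on the bench carrying the leaning slot; about 105 mm high. Origin: centre of the foot's underside; the slot's floor centre is 22 mm behind it (+x).
- full_rack: The second rack, the same as the empty one, already holding a cover of the wide size; fixed, nothing to do there. Origin: centre of the foot's underside.
- jar: Closed jar, 56 mm in diameter, 80 mm tall, bystander, loose on the bench near the robot. Origin at its underside.
- tape: Roll of tape lying flat, 68 mm in diameter, 30 mm tall, bystander, loose on the bench near the robot. Origin at its underside.
- carton: Cardboard box 60 x 120 x 50 mm tall, bystander, loose behind the racks. Origin at its underside.
- pouch_box: Black box 70 x 50 x 110 mm tall, bystander, loose behind the racks. Origin at its underside.
Not all that is in view belongs to the job. Leave any green or turquoise look-alike of the part that bears wide_mid alone.

How it is judged:
By the outcome, as a careful person would: the job done as asked, in the order asked, and still so for the second after the job is handed in, with the robot touching nothing.
It also fails if it takes over 45 s, if anything falls off the work surface, if the arm or the gripper's body presses on something with over 40 N, if the wrist force passes 120 N, or if a joint passes its speed limit or range.

### The arm

A 6-joint arm with a two-finger parallel gripper is mounted at the origin on the work surface. World frame = base frame: x ahead of the robot, y to its left, z up, the work surface at z = 0. Lengths are in m, angles in rad, forces in N, time in s.
With the tool pointing down it reaches from about 0.25 to 0.775 m from the base axis. Payload 4 kg.
Tool frame: the origin (TCP) lies at the very end of the fingers, on their centre line; the grasp point (between the pads) lies 19 mm behind it; z points along the fingers, y is the line along which they close (so a half turn about z gives the same grasp; the last joint's range is limited). The gripper opens to 85 mm and grips with 20 to 120 N. Pads are 22 mm wide; open, the fingers measure 114 mm over their backs; the gripper's body (76 mm by 85 mm) begins 54 mm behind the grasp point. The pads swing forward as they close: fully open they stand 13 mm farther back than shut.
Start: joints at [1.066, 0.087, 1.371, -0, 1.684, -0.103], TCP at [0.215, 0.506, 0.231] pointing down, gripper open.
Joint ranges: [-3.1, 3.1], [-0.76, 2.03], [0.27, 2.55], [-1.08, 4.22], [0.17, 2.65], [-2.57, 2.57]. Speed limits (rad/s): [2.79, 2.79, 3.14, 3.14, 3.14, 3.14].

### API

Orientations are given as a 3x3 rotation matrix whose columns are the frame's x, y, z axes.
In Python, from bench import * gives the robot as it stands. The module is installed in compiled form; this text tells all that it offers.
- The arm moves only by the tool arm_command, never from a script. Its argument "moves" is a list of rows, each an object of numbers: "x", "y", "z": the shift along the tool's x, y, z in mm; "yaw": the turn about the tool's z in degrees. A call has exactly 8 rows; each row is the pose to reach, as a shift and turn from the pose commanded when the call began, along the tool's axes at that moment; what a row does not reach only later rows make up. A row lasts 1/10 s, in which the tool goes at most 50 mm and 8.59 degrees, less where a joint would pass 70% of its speed; a pose out of reach is approached as far as the arm can. A call with a gripper value outside its range is refused whole. "hand" is the finger opening in mm, from 0 to 85.4, set as the call begins (left out, the last holds). The fingers move at their own pace and stop on an object; "grip_force" is the grip in N (left out, the last holds). Time passes only in rows, so rows that repeat a pose let the fingers close, or fill a call up. It gives the time, the measured TCP pose, the force, the opening and the grip force at its end, in the units of the state.
- state(): the state, without advancing time (a new reading comes with each control period).
- get_image(name): name is "scene" or "side" or "wrist"; returns the picture (400x640x3 uint8, red, green, blue); there is no depth.
- camera_params(name): a dict with "vfov" (degrees; the focal length in pixels is half the picture's height over the tangent of half this angle, whatever the lens; pixels are square), "cx", "cy" (the principal point, pixels), "R" (3x3) and "t" (3): a world point X has camera coordinates R X + t; the wrist camera has in their place "T_tool_cam" (4x4, takes a point from camera to tool coordinates, whose origin is the TCP and whose axes are the flange's). Camera axes: x right, y down, z forward; pixel columns grow to the right and rows downward; lengths in m; the calibration is good to about 2 mm. A picture is of the moment at which its call begins: read the wrist's pose just before it. camera_params takes no time and is no camera call.
- close_job(): hands the job in; it is judged then, once.
Trained networks look in the newest picture that a camera, given by its name, has taken for a name from the list of things; names that differ only in an ending like _2 or _b are one class to them, and where a whole thing is asked for, a point or a joint stands for the part that bears it (a point fixed in the world has none). Each returns a list of dicts, best first, with "conf" (0 to 1); they miss things now and then, are a little off and sometimes report something else, mostly with a low value. They report only what shows in the picture. A call takes as long as a camera call. They do not tell look-alikes from the thing itself.
- silhouettes(name, camera): "region" (400x640 bool, what is visible of it) and "xy" ([column, row] in pixels, amid what is visible of it).
- landmark_of(name, camera): "xy" ([column, row] in pixels: a listed point, or the origin of a listed thing).
The state is a dict: "time_s": time; "joint_pos": joint angles; "joint_velocities": joint speeds; "effort": joint torques, N m; "tool_pos": TCP position; "ee_rot": TCP orientation; "wrist_force": force on the tool from outside, world axes, zero at the start; "torque": the same for the moment, N m; "finger_gap": finger opening in m; "grip_force": force on a finger pad.
Only numpy, scipy, OpenCV 4.12 (cv2) and the standard library are available. Lean on these libraries where they do the work, as an engineer would, in place of code of your own. Each camera call takes 0.05 s, during which the arm holds its last target. There are 200 camera calls.

## Working session

There is one attempt and no reset: what is moved stays moved. The work goes in short steps, Python scripts to look and compute and a tool call to move; the robot and the scene stay as the last step left them, time stands still between calls to the robot, and variables do not carry over. Pictures are saved under pics/ and viewed, at most 10 in all, crops included, and the job is handed in when it is done.

Besides the shell and the picture viewer there is one more tool, called after ">>>" in YAML: its name, and indented under it one key for each argument. arm_command: Moves the arm, as the interface text tells. Its arguments: {"type":"object","properties":{"moves":{"type":"array"},"hand":{"type":"number"},"grip_force":{"type":"number"}},"required":["moves"]}

```bash
mkdir -p pics
cat > h.py <<'E'
from bench import *
import numpy as np, cv2
def cam(n,s=None):
    p=camera_params(n); f=200/np.tan(np.radians(p['vfov'])/2)
    K=np.array([[f,0,p['cx']],[0,f,p['cy']],[0,0,1]])
    if 'R' in p: return K,np.array(p['R']),np.array(p['t'])
    s=s or state(); T=np.eye(4);T[:3,:3]=s['ee_rot'];T[:3,3]=s['tool_pos']
    M=np.linalg.inv(T@np.array(p['T_tool_cam'])); return K,M[:3,:3],M[:3,3]
def ray(c,uv):
    K,R,t=c; d=R.T@np.linalg.inv(K)@np.array([uv[0],uv[1],1.]); return -R.T@t,d/np.linalg.norm(d)
def atz(c,uv,z):
    o,d=ray(c,uv); return o+d*(z-o[2])/d[2]
def proj(c,X):
    K,R,t=c; q=K@(R@np.asarray(X,float)+t); return q[:2]/q[2]
def tri(rs):
    A=np.zeros((3,3));b=np.zeros(3)
    for o,d in rs:
        P=np.eye(3)-np.outer(d,d);A+=P;b+=P@o
    X=np.linalg.solve(A,b); return X,[np.linalg.norm((np.eye(3)-np.outer(d,d))@(X-o)) for o,d in rs]
def save(n,im): cv2.imwrite(n,im[:,:,::-1])
E
python3 - <<'E'
from h import *
print(camera_params('scene'),camera_params('side'),camera_params('wrist'))
for n in ['scene','side']:
    im=get_image(n); save(f'pics/{n}0.png',im)
    for o in ['wide_mid','narrow_mid','stand','slot','rollers','rack','full_rack','jar','tape']:
        print(n,o,[(np.round(d['xy'],1).tolist(),round(d['conf'],2)) for d in landmark_of(o,n)][:4])
print(state()['time_s'])
E
```

```text
{'vfov': 48.67556874980019, 'cx': 323.39067777257657, 'cy': 200.68235647225617, 'R': array([[-0.69204899,  0.72180393,  0.0082022 ],
       [ 0.50535403,  0.49257297, -0.70851194],
       [-0.51544689, -0.48617995, -0.70565116]]), 't': array([ 0.32010435, -0.18787328,  1.6767735 ])} {'vfov': 54.79273725950838, 'cx': 313.1472808442262, 'cy': 198.41426629727042, 'R': array([[ 0.97260037, -0.23163573,  0.01983453],
       [-0.12846744, -0.60659433, -0.78456321],
       [ 0.19376439,  0.76051838, -0.61973152]]), 't': array([-0.46932946,  0.12594179,  1.14532418])} {'vfov': 59.34932852734141, 'cx': 329.535152488823, 'cy': 195.77214940159504, 'T_tool_cam': array([[-5.68173390e-05, -9.53834718e-01, -3.00332029e-01,
         7.64581919e-02],
       [ 9.99999979e-01, -1.12898260e-04,  1.69375682e-04,
        -1.00940027e-04],
       [-1.95463369e-04, -3.00332013e-01,  9.53834705e-01,
        -1.42777436e-01],
       [ 0.00000000e+00,  0.00000000e+00,  0.00000000e+00,
         1.00000000e+00]])}
scene wide_mid [([417.5, 232.7], 0.79), ([463.5, 208.3], 0.75), ([380.1, 253.9], 0.65), ([378.9, 218.2], 0.22)]
scene narrow_mid [([367.9, 273.5], 0.77), ([287.8, 231.3], 0.63), ([239.8, 185.7], 0.23)]
scene stand [([372.8, 279.8], 0.56)]
scene slot [([237.6, 181.7], 0.95)]
scene rollers [([237.7, 180.6], 0.61)]
scene rack [([241.1, 189.2], 0.77)]
scene full_rack [([289.2, 232.6], 0.61), ([240.7, 184.4], 0.52)]
scene jar [([375.1, 216.4], 0.77)]
scene tape [([315.5, 184.4], 0.7)]
side wide_mid [([301.5, 155.5], 0.73), ([261.1, 159.9], 0.71), ([205.6, 157.7], 0.58)]
side narrow_mid [([320.1, 154.1], 0.55)]
side stand [([313.2, 168.9], 0.86), ([375.5, 181.3], 0.66)]
side slot [([377.4, 268.6], 0.98), ([323.1, 151.6], 0.31)]
side rollers [([378.0, 266.0], 0.86)]
side rack [([368.0, 280.3], 0.94)]
side full_rack [([346.4, 215.0], 0.93)]
side jar [([268.0, 198.3], 0.9)]
side tape [([289.5, 252.9], 0.72)]
1.0
```

View pics/scene0.png

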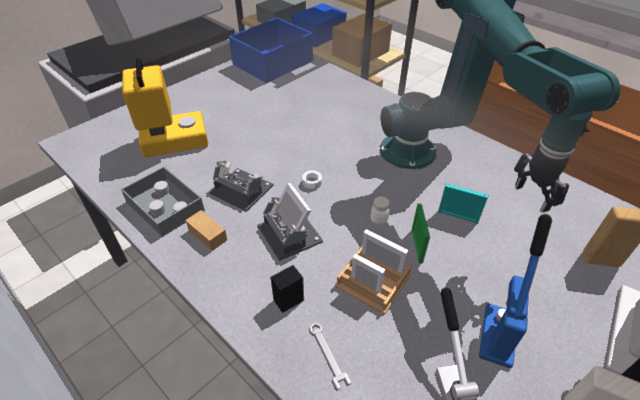

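View pics/side0.png

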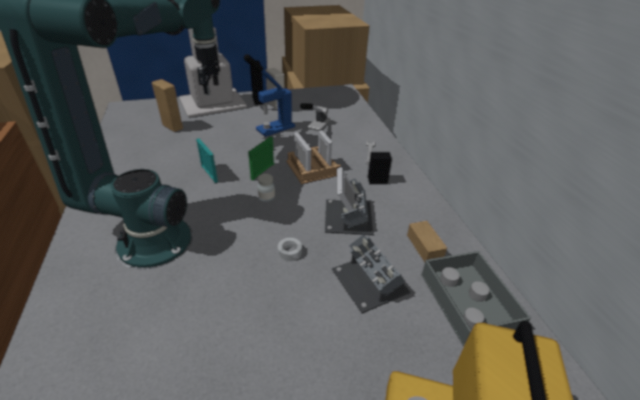

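Scene candidates for wide_mid are the metal panel in the stand at (380,254), the green panel at (420,233), the turquoise panel at (463,208), and the cover in the full rack at (290,208). Only (380,254) fits: it is metal and stands in the wooden stand, behind the smaller panel at (368,273). The crop below is to confirm that.

Run:
```python
from h import *
im=cv2.imread('pics/scene0.png'); a=cv2.resize(im[215:315,320:440],None,fx=5,fy=5,interpolation=cv2.INTER_CUBIC)
cv2.imwrite('pics/crop1.png',a)
cs,cd=cam('scene'),cam('side')
for n,a,b in [('wide',(380.1,253.9),(301.5,155.5)),('narrow',(367.9,273.5),(320.1,154.1)),('stand',(372.8,279.8),(313.2,168.9)),('slot',(237.6,181.7),(377.4,268.6)),('rollers',(237.7,180.6),(378,266)),('rack',(241.1,189.2),(368,280.3)),('full',(289.2,232.6),(346.4,215))]:
    X,e=tri([ray(cs,a),ray(cd,b)]); print(n,np.round(X,3),np.round(e,4))
```

```text
wide [0.504 0.264 0.07 ] [0.0039 0.0039]
narrow [0.576 0.278 0.06 ] [0.0018 0.0018]
stand [ 0.548  0.277 -0.   ] [0.0005 0.0005]
slot [ 0.587 -0.281  0.047] [0.0018 0.0018]
rollers [ 0.588 -0.279  0.054] [0.0023 0.0023]
rack [ 0.571 -0.282  0.003] [0.0038 0.0038]
full [ 0.592 -0.017  0.007] [0.0042 0.0042]
```

View pics/crop1.png

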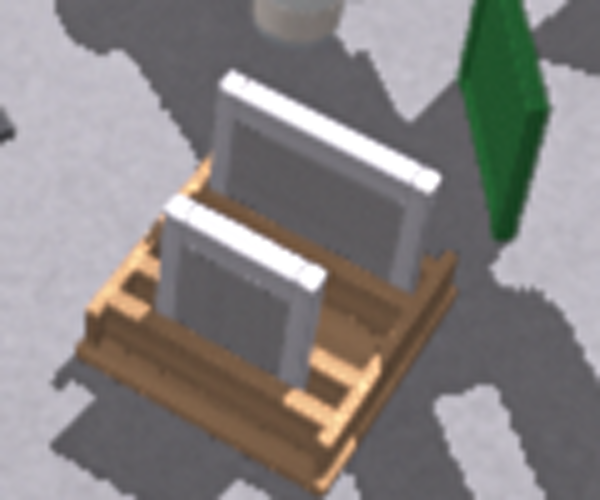

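The crop confirms it. The wide metal panel's top corners are near (366,231) and (406,251) in the scene image, in the robot-side slot of the stand. The narrow panel is in front of it, and the green look-alike stands apart. Next I'll bring the wrist camera over the stand.

Run:
```python
from h import *
s=state(); print(s['time_s'],np.round(s['ee_rot'],3).tolist(),np.round(s['tool_pos'],4))
R=np.array(s['ee_rot']);c=cam('scene')
a,b=atz(c,(366.2,231.4),.13),atz(c,(406,251.6),.13);print(a,b,np.linalg.norm(a-b),np.degrees(np.arctan2(*(a-b)[[0,1]])))
for t in [(.5,.264,.27),(.53,-.28,.3)]: print(np.round(R.T@(np.array(t)-s['tool_pos'])*1000))
```

```text
1.0 [[-0.92, 0.391, 0.0], [0.391, 0.92, 0.0], [0.0, 0.0, -1.0]] [0.2151 0.5062 0.2314]
[0.51481122 0.21182908 0.13      ] [0.49583897 0.33268518 0.13      ] 0.12233618428331876 171.07839537050714
[-357. -111.  -39.]
[-597. -600.  -69.]
```

>>> arm_command:
  moves:
    - {"x": -45,"y": -14,"z": -10,"yaw": 8}
    - {"x": -90,"y": -28,"z": -20,"yaw": 16}
    - {"x": -135,"y": -42,"z": -30,"yaw": 24}
    - {"x": -180,"y": -56,"z": -39,"yaw": 32}
    - {"x": -225,"y": -70,"z": -39,"yaw": 40}
    - {"x": -270,"y": -84,"z": -39,"yaw": 48}
    - {"x": -315,"y": -98,"z": -39,"yaw": 56}
    - {"x": -357,"y": -111,"z": -39,"yaw": 58}
  hand: 60

```text
time_s: 1.8
tool_pos: [0.5017, 0.2628, 0.2705]
ee_rot: [[-0.152, 0.988, 0.0], [0.988, 0.152, 0.0], [0.0, 0.001, -1.0]]
wrist_force: [-0.7, 0.1, -0.0]
finger_gap: 0.0599
grip_force: 0.0
```

Run:
```python
from h import *
s=state(); print(s['time_s'],np.round(s['ee_rot'],3).tolist(),np.round(s['tool_pos'],4),np.abs(s['joint_velocities']).max())
im=get_image('wrist'); save('pics/w1.png',im)
for n in ['wide_mid','narrow_mid']: 
  for d in silhouettes(n,'wrist'): 
    r=d['region'].astype(np.uint8); print(n,d['conf'],d['xy'],r.sum(),cv2.minAreaRect(cv2.findNonZero(r)))
```

```text
1.8 [[-0.152, 0.988, 0.0], [0.988, 0.152, 0.0], [0.0, 0.001, -1.0]] [0.5017 0.2628 0.2705] 0.7034933160160851
wide_mid 0.94 [333.2, 164.4] 2471 ((335.10211181640625, 165.508056640625), (16.868165969848633, 153.0689239501953), 0.41820991039276123)
wide_mid 0.82 [184.3, 108.0] 5689 ((179.98019409179688, 112.69802856445312), (40.316139221191406, 170.62240600585938), 50.710594177246094)
wide_mid 0.68 [19.1, 74.0] 4788 ((31.999996185302734, 60.49999237060547), (63.99999237060547, 120.99998474121094), 0.0)
narrow_mid 0.91 [431.9, 159.9] 4284 ((431.1597900390625, 163.75277709960938), (43.740257263183594, 111.68319702148438), 4.573921203613281)
```

View pics/w1.png

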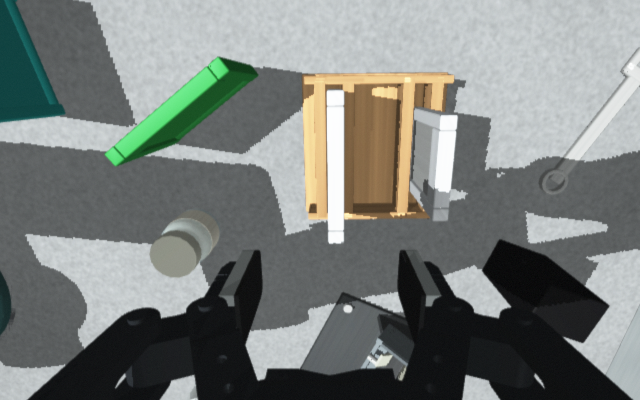

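The wrist view shows the wide cover's top rail at column 336, from row 91 to row 243, parallel to the fingers. The narrow cover is at (440,165). Now I'll compute the shift to grasp.

Run:
```python
from h import *
s=state();c=cam('wrist',s);R=np.array(s['ee_rot'])
im=get_image('wrist').astype(int).sum(2)
m=im[85:250,315:360]>660
for r in (12,40,80,120,150): print(r+85,np.where(m[r])[0][[0,-1]]+315)
col=np.where(m[:,16:25].mean(1)>.5)[0]; print(col[[0,-1]]+85)
a,b=atz(c,(335.5,col[0]+85),.13),atz(c,(335.5,col[-1]+86),.13); print(a,b,np.linalg.norm(a-b))
print(R.T@((a+b)/2-s['tool_pos'])*1000)
d=cam('side');e=cam('scene');X,er=tri([ray(c,(335.5,(col[0]+col[-1])/2+85.5))]+[ray(e,(386.1,241.5))]);print(X,er)
```

```text
97 [327 343]
125 [327 343]
165 [328 343]
205 [328 343]
235 [329 343]
[ 90 242]
[0.49542105 0.33535065 0.13      ] [0.51563831 0.20793872 0.13      ] 0.12900595481327026
[  8.59464677   5.19013381 139.57386246]
[0.505162   0.27479466 0.13020069] [np.float64(0.0011655617701370874), np.float64(0.0011655617701371035)]
```

>>> arm_command:
  moves:
    - {"x": 8,"y": 5,"z": 45}
    - {"x": 8.5,"y": 5,"z": 85}
    - {"x": 8.5,"y": 5,"z": 125}
    - {"x": 8.5,"y": 5,"z": 150}
    - {"x": 8.5,"y": 5,"z": 164}
    - {"x": 8.5,"y": 5,"z": 165}
    - {"x": 8.5,"y": 5,"z": 165}
    - {"x": 8.5,"y": 5,"z": 165}
  hand: 60

```text
invalid input
```

>>> arm_command:
  moves:
    - {"z": 0}
    - {"z": 0}
    - {"z": 0}
    - {"z": 0}
    - {"z": 0}
    - {"z": 0}
    - {"z": 0}
    - {"z": 0}
  hand: 0
  grip_force: 40

```text
invalid input
```

>>> arm_command:
  moves:
    - {"z": -10}
    - {"z": -30}
    - {"z": -60}
    - {"z": -95}
    - {"z": -125}
    - {"z": -145}
    - {"z": -150}
    - {"z": -150}

```text
invalid input
```

Run:
```python
from h import *
im=get_image('wrist'); save('pics/w2.png',im)
s=state();print(s['time_s'],s['tool_pos'],s['wrist_force'],s['finger_gap'],s['torque'],s['joint_pos'])
```

```text
2.05 [0.50003556 0.26458144 0.27019082] [-0.11089806  0.03448295 -0.06684921] 0.06000127420116459 [-0.01115916 -0.01563713  0.00353415] [3.86005766e-01 1.18757009e-01 1.25998122e+00 7.98851845e-04
 1.76338704e+00 2.29542985e-01]
```

View pics/w2.png

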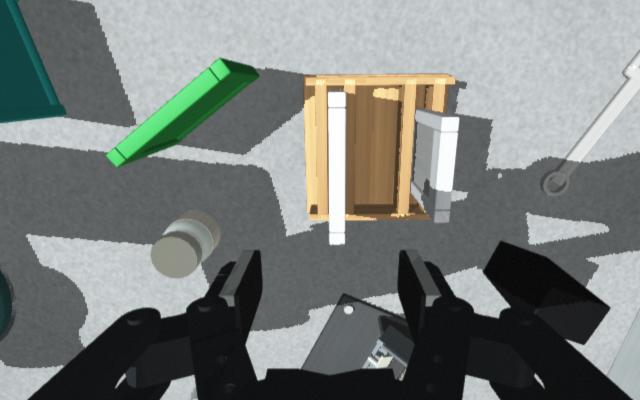

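The view is unchanged because the calls were refused: every row needs all four keys. The rail now spans rows 92–244 at column 337. I'll recompute from the settled pose.

Run:
```python
from h import *
s=state();c=cam('wrist',s);R=np.array(s['ee_rot'])
im=get_image('wrist').astype(int).sum(2)
m=im[85:250,315:360]>660
xs=[(np.where(m[r])[0][[0,-1]]+315).tolist() for r in (12,80,150)]
col=np.where(m[:,18:26].mean(1)>.5)[0]+85; print(xs,col[[0,-1]])
a,b=atz(c,(np.mean(xs[0])+.5,col[0]),.13),atz(c,(np.mean(xs[2])+.5,col[-1]+1),.13); print(a,b,(a+b)/2,np.linalg.norm(a-b),np.degrees(np.arctan2(b[0]-a[0],a[1]-b[1])),np.degrees(np.arctan2(-R[0,0],R[1,0])))
print(R.T@((a+b)/2-s['tool_pos'])*1000)
```

```text
[[329, 345], [330, 345], [330, 344]] [ 93 244]
[0.4952275  0.33565577 0.13      ] [0.51620185 0.20839988 0.13      ] [0.50571467 0.27202783 0.13      ] 0.12897280940454323 9.359358043332195 8.973392851105219
[  6.37938042   6.86877695 140.19019014]
```

>>> arm_command:
  moves:
    - {"x": 6.5,"y": 7,"z": 45,"yaw": 0}
    - {"x": 6.5,"y": 7,"z": 90,"yaw": 0}
    - {"x": 6.5,"y": 7,"z": 125,"yaw": 0}
    - {"x": 6.5,"y": 7,"z": 150,"yaw": 0}
    - {"x": 6.5,"y": 7,"z": 163,"yaw": 0}
    - {"x": 6.5,"y": 7,"z": 165,"yaw": 0}
    - {"x": 6.5,"y": 7,"z": 165,"yaw": 0}
    - {"x": 6.5,"y": 7,"z": 165,"yaw": 0}
  hand: 60

```text
time_s: 2.9
tool_pos: [0.5073, 0.2728, 0.1077]
ee_rot: [[-0.157, 0.988, 0.004], [0.988, 0.157, 0.002], [0.001, 0.004, -1.0]]
wrist_force: [-0.4, -0.9, -0.1]
finger_gap: 0.0601
grip_force: 0.0
```

>>> arm_command:
  moves:
    - {"x": 0,"y": 0,"z": 0,"yaw": 0}
    - {"x": 0,"y": 0,"z": 0,"yaw": 0}
    - {"x": 0,"y": 0,"z": 0,"yaw": 0}
    - {"x": 0,"y": 0,"z": 0,"yaw": 0}
    - {"x": 0,"y": 0,"z": 0,"yaw": 0}
    - {"x": 0,"y": 0,"z": 0,"yaw": 0}
    - {"x": 0,"y": 0,"z": 0,"yaw": 0}
    - {"x": 0,"y": 0,"z": 0,"yaw": 0}
  hand: 0
  grip_force: 40

```text
time_s: 3.7
tool_pos: [0.5065, 0.2721, 0.106]
ee_rot: [[-0.156, 0.988, 0.001], [0.988, 0.156, 0.0], [0.0, 0.001, -1.0]]
wrist_force: [-1.7, -0.2, 5.4]
finger_gap: 0.0136
grip_force: 40.1
```

>>> arm_command:
  moves:
    - {"x": 0,"y": 0,"z": -10,"yaw": 0}
    - {"x": 0,"y": 0,"z": -30,"yaw": 0}
    - {"x": 0,"y": 0,"z": -60,"yaw": 0}
    - {"x": 0,"y": 0,"z": -95,"yaw": 0}
    - {"x": 0,"y": 0,"z": -125,"yaw": 0}
    - {"x": 0,"y": 0,"z": -145,"yaw": 0}
    - {"x": 0,"y": 0,"z": -150,"yaw": 0}
    - {"x": 0,"y": 0,"z": -150,"yaw": 0}

```text
time_s: 4.5
tool_pos: [0.5062, 0.272, 0.2552]
ee_rot: [[-0.156, 0.988, 0.0], [0.988, 0.156, 0.0], [0.0, 0.0, -1.0]]
wrist_force: [-0.5, 0.3, -2.5]
finger_gap: 0.013
grip_force: 39.4
```

Run:
```python
from h import *
im=get_image('wrist'); save('pics/w3.png',im)
s=state();print(s['time_s'],s['tool_pos'],s['wrist_force'],s['finger_gap'],s['joint_pos'])
```

```text
4.55 [0.50571978 0.27178257 0.25382119] [ 0.12670071 -1.13802956 -2.70840274] 0.013215157190920514 [3.94340707e-01 1.39817473e-01 1.26864619e+00 8.09897003e-05
 1.73544870e+00 2.37598473e-01]
```

View pics/w3.png

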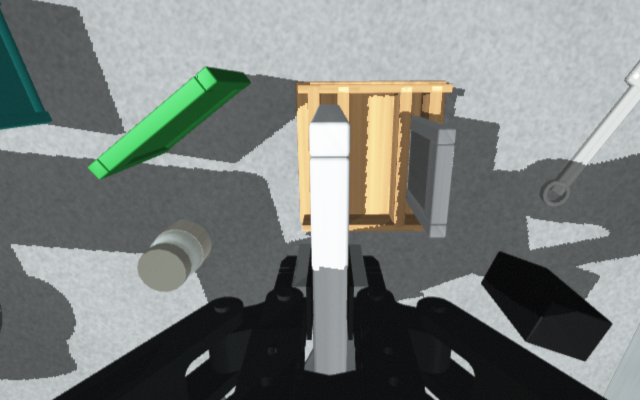

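The cover is held: gap 13 mm and about 2.6 N of weight. The narrow cover is still in the stand at (435,180). Next I'll carry it across, above the jar and the full rack, to look at the empty rack.

>>> arm_command:
  moves:
    - {"x": -15,"y": -4,"z": -12,"yaw": 0}
    - {"x": -45,"y": -12,"z": -24,"yaw": 0}
    - {"x": -85,"y": -22,"z": -36,"yaw": 0}
    - {"x": -130,"y": -34,"z": -36,"yaw": 0}
    - {"x": -175,"y": -46,"z": -36,"yaw": 0}
    - {"x": -220,"y": -57,"z": -36,"yaw": 0}
    - {"x": -265,"y": -69,"z": -36,"yaw": 0}
    - {"x": -310,"y": -80,"z": -36,"yaw": 0}

```text
time_s: 5.35
tool_pos: [0.4739, -0.0491, 0.2906]
ee_rot: [[-0.156, 0.988, -0.002], [0.988, 0.156, -0.0], [0.0, -0.002, -1.0]]
wrist_force: [1.0, -0.7, -0.7]
finger_gap: 0.0133
grip_force: 39.3
```

>>> arm_command:
  moves:
    - {"x": -45,"y": -12,"z": 0,"yaw": 0}
    - {"x": -90,"y": -24,"z": 0,"yaw": 0}
    - {"x": -130,"y": -34,"z": 0,"yaw": 0}
    - {"x": -170,"y": -44,"z": 0,"yaw": 0}
    - {"x": -200,"y": -52,"z": 0,"yaw": 0}
    - {"x": -225,"y": -58,"z": 0,"yaw": 0}
    - {"x": -240,"y": -62,"z": 0,"yaw": 0}
    - {"x": -246,"y": -64,"z": 0,"yaw": 0}

```text
time_s: 6.15
tool_pos: [0.4497, -0.301, 0.2903]
ee_rot: [[-0.154, 0.988, -0.002], [0.988, 0.154, 0.001], [0.002, -0.002, -1.0]]
wrist_force: [-0.6, -0.1, -1.7]
finger_gap: 0.0133
grip_force: 39.3
```

Run:
```python
from h import *
get_image('wrist');get_image('wrist')
s=state(); im=get_image('wrist'); save('pics/w4.png',im)
print(s['time_s'],s['tool_pos'],s['wrist_force'],s['finger_gap'],np.round(s['ee_rot'],4).tolist())
np.savez('w4.npz',p=s['tool_pos'],R=s['ee_rot'])
c=cam('wrist',s)
for z in (.12,.06,0): print(np.round(proj(c,(.587-.5*max(z-.042,0),-.281,z))))
for o in ['slot','rollers','rack']: print(o,[(np.round(d['xy'],1).tolist(),round(d['conf'],2)) for d in landmark_of(o,'wrist')][:4])
```

```text
6.25 [ 0.45023918 -0.29982817  0.29076521] [-0.81921502 -0.0232985  -2.11873997] 0.013106230769898647 [[-0.1553, 0.9879, -0.001], [0.9879, 0.1553, 0.0012], [0.0014, -0.0008, -1.0]]
[438. 169.]
[449. 161.]
[440. 152.]
slot [([459.4, 155.0], 0.61)]
rollers []
rack [([427.9, 151.2], 0.76)]
```

View pics/w4.png

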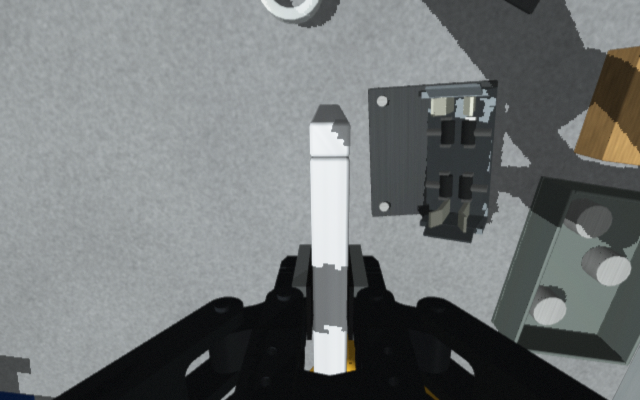

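The wrist view shows the empty rack's foot corners near (369,89), (373,216) and (497,80), with rollers around (456,158). I'll fit a pose from the foot edge and overlay it for a check.

```bash
cat > ov.py <<'E'
from h import *
d=np.load('w4.npz'); s=dict(tool_pos=d['p'],ee_rot=d['R']); c=cam('wrist',s)
def slotpose(x,y,yaw):
    cy,sy=np.cos(yaw),np.sin(yaw); Rz=np.array([[cy,-sy,0],[sy,cy,0],[0,0,1]])
    a=np.radians(-30); Ry=np.array([[np.cos(a),0,np.sin(a)],[0,1,0],[-np.sin(a),0,np.cos(a)]])
    return np.array([x,y,.042]),Rz@Ry,Rz
E
python3 - <<'E'
from ov import *
for h in (0,.006,.01):
  a,b,e=atz(c,(369,89),h),atz(c,(373.5,216),h),atz(c,(497,80.5),h)
  print(h,a,b,e,np.linalg.norm(a-b),np.linalg.norm(a-e),'yaw',np.degrees(np.arctan2(b[0]-a[0],a[1]-b[1])),np.degrees(np.arctan2(e[1]-a[1],e[0]-a[0])))
h=.006
a,b=atz(c,(369,89),h),atz(c,(373.5,216),h); u=(a-b)/np.linalg.norm(a-b); yaw=np.arctan2(-u[0],u[1]); n=np.array([u[1],-u[0],0])
sc=(a+b)/2+n*(.075+.022); print('slot from foot',sc,'rollers',atz(c,(456,158),.056)+n*.008)
o,Rs,Rz=slotpose(sc[0],sc[1],yaw)
im=cv2.imread('pics/w4.png'); x0,y0,k=350,60,5
im=cv2.resize(im[y0:y0+115*1+85,x0:x0+160],None,fx=4,fy=4,interpolation=cv2.INTER_CUBIC)[:800,:800]; k=4
im=im[:600] if 0 else cv2.resize(im,(480,600)); k=3
def P(v): return tuple(int(q) for q in (proj(c,v)-(x0,y0))*k)
def poly(pts,col): cv2.polylines(im,[np.array([P(o+Rs@np.array(p)) for p in pts])],True,col,1)
for z,w,col in ((.04,.0085,(0,255,255)),(0,.0085,(255,0,255))): poly([(-w,-.0675,z),(w,-.0675,z),(w,.0675,z),(-w,.0675,z)],col)
for yy in(-.03,.03): cv2.circle(im,P(o+Rs@np.array([0,yy,.0165])),3,(0,0,255),-1)
r=o-Rz@np.array([.022,0,.036]); cv2.polylines(im,[np.array([P(r+Rz@np.array(p)) for p in [(-.075,-.08,0),(.075,-.08,0),(.075,.08,0),(-.075,.08,0)]])],True,(0,255,0),1)
cv2.imwrite('pics/ov1.png',im)
E
```

```text
0 [ 0.48515128 -0.2206247   0.        ] [ 0.52118729 -0.3771065   0.        ] [ 0.63177854 -0.18792249  0.        ] 0.1605775509852484 0.15022978804566234 yaw 12.968482151055039 12.572878186310902
0.006 [ 0.48450725 -0.22067774  0.006     ] [ 0.52004466 -0.37499445  0.006     ] [ 0.62910576 -0.188428    0.006     ] 0.15835578043116189 0.1481511903999853 yaw 12.968482151055044 12.572878186310913
0.01 [ 0.48407789 -0.2207131   0.01      ] [ 0.51928291 -0.37358641  0.01      ] [ 0.6273239  -0.18876501  0.01      ] 0.1568746000617709 0.1467654586362007 yaw 12.96848215105502 12.572878186310904
slot from foot [ 0.59680184 -0.27606784  0.006     ] rollers [ 0.59422743 -0.27534395  0.056     ]
```

View pics/ov1.png

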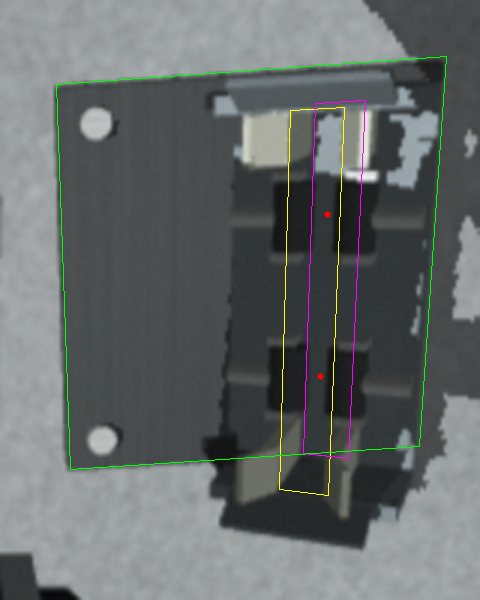

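The overlay fits: the green foot outline and the red roller midpoints lie on the picture, giving a yaw of about 12.8° and the slot at (0.597,-0.276). The tool cannot tilt. So I'll lower the cover upright into the flare, open slightly, swing its top 30° to the front between the fingers, and then push it home along the slot with closed fingertips.

```bash
cat >> ov.py <<'E'
O=np.array([.597,-.276,0]); YAW=np.radians(12.8)
N=np.array([np.cos(YAW),np.sin(YAW),0]); U=np.array([-np.sin(YAW),np.cos(YAW),0])
def XYZ(p): q=np.asarray(p)-O; return np.round(np.array([q@N,q@U,p[2]])*1000,1)   # X along n, lateral, height (mm)
def W(X,Y,Z): return O+N*X/1000+U*Y/1000+np.array([0,0,Z/1000])
def delta(X,Y,Z):
    s=state(); return np.round(np.array(s['ee_rot']).T@(W(X,Y,Z)-s['tool_pos'])*1000,1)
E
python3 - <<'E'
from ov import *
im=cv2.imread('pics/w4.png').astype(int).sum(2); print(im[100:165:3,330].tolist())
T=d['R'].T
for r in (120,123,156): print(r,(T@(atz(c,(329,r),d['p'][2]+.025)-d['p'])*1000))
print(XYZ(state()['tool_pos']),delta(-22,0,205))
E
```

```text
[459, 469, 249, 252, 255, 257, 262, 296, 654, 728, 706, 713, 709, 710, 713, 715, 716, 710, 686, 422, 657, 716]
120 [ 6.55852041e+01 -5.67188224e-03 -2.49099948e+01]
123 [ 6.46121352e+01 -6.16957695e-03 -2.49113302e+01]
156 [ 5.35766507e+01 -1.18138865e-02 -2.49264748e+01]
[-147.4   10.4  291.6] [ -2.2 125.8  86.6]
```

>>> arm_command:
  moves:
    - {"x": 0,"y": 15,"z": 0,"yaw": -1}
    - {"x": 0,"y": 40,"z": 0,"yaw": -2}
    - {"x": -1,"y": 70,"z": 10,"yaw": -3}
    - {"x": -2,"y": 98,"z": 30,"yaw": -3.9}
    - {"x": -2,"y": 117,"z": 50,"yaw": -3.9}
    - {"x": -2,"y": 126,"z": 72,"yaw": -3.9}
    - {"x": -2,"y": 126,"z": 84,"yaw": -3.9}
    - {"x": -2,"y": 126,"z": 86,"yaw": -3.9}

```text
time_s: 7.25
tool_pos: [0.575, -0.2807, 0.2025]
ee_rot: [[-0.224, 0.974, -0.004], [0.974, 0.224, 0.003], [0.004, -0.004, -1.0]]
wrist_force: [0.4, 0.3, -2.3]
finger_gap: 0.013
grip_force: 39.4
```

Run:
```python
from ov import *
get_image('side');get_image('scene')
im=get_image('side'); im2=get_image('scene')
a=cv2.resize(im[170:320,290:470],(540,450),interpolation=cv2.INTER_CUBIC);save('pics/s2.png',a)
s=state();print(s['time_s'],XYZ(s['tool_pos']),delta(-22,0,172),s['wrist_force'],np.degrees(np.arctan2(s['ee_rot'][1][1],s['ee_rot'][0][1])))
```

```text
7.45 [-22.2  -1.6 207.4] [ 1.7  0.1 35.4] [ 0.10890315 -0.11188267 -2.09500554] 12.85892161706988
```

>>> arm_command:
  moves:
    - {"x": 1.5,"y": 0,"z": 5,"yaw": 0}
    - {"x": 1.5,"y": 0,"z": 12,"yaw": 0}
    - {"x": 1.5,"y": 0,"z": 19,"yaw": 0}
    - {"x": 1.5,"y": 0,"z": 25,"yaw": 0}
    - {"x": 1.5,"y": 0,"z": 30,"yaw": 0}
    - {"x": 1.5,"y": 0,"z": 34,"yaw": 0}
    - {"x": 1.5,"y": 0,"z": 36,"yaw": 0}
    - {"x": 1.5,"y": 0,"z": 36,"yaw": 0}

```text
time_s: 8.25
tool_pos: [0.5751, -0.2805, 0.169]
ee_rot: [[-0.223, 0.975, -0.0], [0.975, 0.223, 0.0], [0.0, -0.0, -1.0]]
wrist_force: [0.5, -0.7, -2.3]
finger_gap: 0.0134
grip_force: 39.5
```

Run:
```python
from ov import *
im=get_image('side'); im2=get_image('scene')
a=cv2.resize(im[170:320,290:470],(540,450),interpolation=cv2.INTER_CUBIC)
b=cv2.resize(im2[110:220,190:300],(450,450),interpolation=cv2.INTER_CUBIC);save('pics/s3.png',cv2.resize(np.hstack([a,b]),(800,364)))
s=state();print(s['time_s'],XYZ(s['tool_pos']),s['wrist_force'],s['torque'])
```

```text
8.35 [-22.3   0.3 169.5] [-1.22861615  0.29228241 -1.72200777] [-0.00107224  0.02547467  0.01336171]
```

View pics/s3.png

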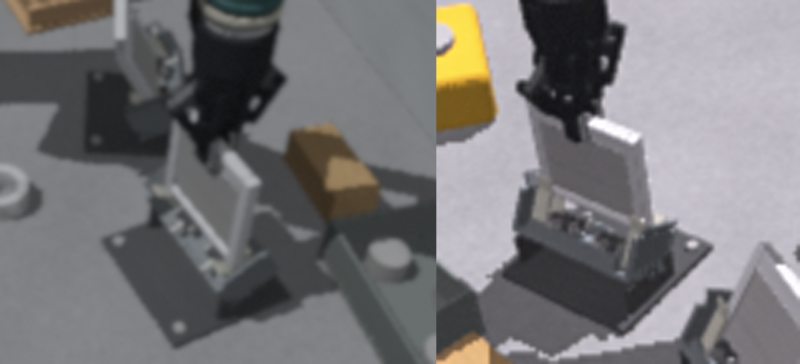

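Both views show the cover upright in the mouth, squarely between the end plates and not yet touching. I'll lower gently until it touches.

>>> arm_command:
  moves:
    - {"x": 0,"y": 0,"z": 1,"yaw": 0}
    - {"x": 0,"y": 0,"z": 2,"yaw": 0}
    - {"x": 0,"y": 0,"z": 3,"yaw": 0}
    - {"x": 0,"y": 0,"z": 4,"yaw": 0}
    - {"x": 0,"y": 0,"z": 4.5,"yaw": 0}
    - {"x": 0,"y": 0,"z": 5,"yaw": 0}
    - {"x": 0,"y": 0,"z": 5,"yaw": 0}
    - {"x": 0,"y": 0,"z": 5,"yaw": 0}

```text
time_s: 9.15
tool_pos: [0.5756, -0.2812, 0.1678]
ee_rot: [[-0.223, 0.975, 0.003], [0.975, 0.223, -0.002], [-0.003, 0.003, -1.0]]
wrist_force: [-2.5, 0.2, 7.8]
finger_gap: 0.0133
grip_force: 41.2
```

It touches at about 10 N. I'll open to 34 mm so the cover is caged, raise slightly, then swing the top to the front.

>>> arm_command:
  moves:
    - {"x": 0,"y": 0,"z": -2,"yaw": 0}
    - {"x": 0,"y": 0,"z": -4,"yaw": 0}
    - {"x": 0,"y": 0,"z": -4,"yaw": 0}
    - {"x": 0,"y": 0,"z": -4,"yaw": 0}
    - {"x": 0,"y": -5,"z": -4,"yaw": 0}
    - {"x": 0,"y": -10,"z": -4,"yaw": 0}
    - {"x": 0,"y": -14,"z": -3,"yaw": 0}
    - {"x": 0,"y": -18,"z": -2,"yaw": 0}
  hand: 34

```text
time_s: 9.95
tool_pos: [0.557, -0.2847, 0.1661]
ee_rot: [[-0.223, 0.975, -0.0], [0.975, 0.223, 0.0], [0.0, -0.0, -1.0]]
wrist_force: [-0.4, 0.7, -0.2]
finger_gap: 0.0338
grip_force: 0.2
```

>>> arm_command:
  moves:
    - {"x": 0,"y": -4,"z": 2,"yaw": 0}
    - {"x": 0,"y": -8,"z": 4,"yaw": 0}
    - {"x": 0,"y": -12,"z": 6,"yaw": 0}
    - {"x": 0,"y": -16,"z": 8,"yaw": 0}
    - {"x": 0,"y": -20,"z": 10,"yaw": 0}
    - {"x": 0,"y": -24,"z": 12,"yaw": 0}
    - {"x": 0,"y": -27,"z": 13,"yaw": 0}
    - {"x": 0,"y": -30,"z": 14,"yaw": 0}

```text
time_s: 10.75
tool_pos: [0.5283, -0.2913, 0.1523]
ee_rot: [[-0.223, 0.975, 0.0], [0.975, 0.223, 0.0], [-0.0, 0.0, -1.0]]
wrist_force: [0.2, 0.6, 0.2]
finger_gap: 0.0341
grip_force: 0.0
```

Run:
```python
from ov import *
im=get_image('side'); im2=get_image('scene')
a=cv2.resize(im[170:320,290:470],(540,450),interpolation=cv2.INTER_CUBIC)
b=cv2.resize(im2[110:220,190:300],(450,450),interpolation=cv2.INTER_CUBIC);save('pics/s4.png',cv2.resize(np.hstack([a,b]),(800,364)))
s=state();print(s['time_s'],XYZ(s['tool_pos']),s['wrist_force'],s['finger_gap'])
```

```text
10.85 [-70.5   0.3 152.4] [-0.32242679  0.15123241  0.29544579] 0.03389435484248691
```

View pics/s4.png

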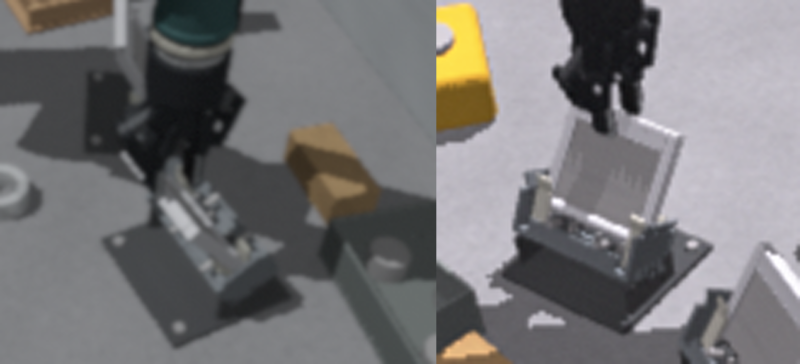

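The cover now leans into the slot (top rail near (570,115)–(680,135) in the right panel), standing on the rollers. I'll raise the hand clear, close it and measure with the networks.

>>> arm_command:
  moves:
    - {"x": 0,"y": 0,"z": -8,"yaw": 0}
    - {"x": 0,"y": 0,"z": -18,"yaw": 0}
    - {"x": 0,"y": 0,"z": -30,"yaw": 0}
    - {"x": 0,"y": 0,"z": -45,"yaw": 0}
    - {"x": 0,"y": 0,"z": -60,"yaw": 0}
    - {"x": 0,"y": 0,"z": -75,"yaw": 0}
    - {"x": 0,"y": 0,"z": -80,"yaw": 0}
    - {"x": 0,"y": 0,"z": -80,"yaw": 0}

```text
time_s: 11.65
tool_pos: [0.5288, -0.2916, 0.2341]
ee_rot: [[-0.223, 0.975, 0.002], [0.975, 0.223, -0.002], [-0.002, 0.002, -1.0]]
wrist_force: [0.2, 0.8, 0.3]
finger_gap: 0.0341
grip_force: 0.0
```

```bash
cat > meas.py <<'E'
from ov import *
get_image('wrist'); s=state(); im=get_image('wrist'); cw=cam('wrist',s); save('pics/m%.0f.png'%(s['time_s']*100),im)
print(s['time_s'],XYZ(s['tool_pos']),s['wrist_force'])
exp=lambda S: W(-.5*S,0,42+.866*S)
print('expect home',XYZ(exp(60)),'pre',XYZ(exp(79)))
cs={'wrist':cw,'scene':cam('scene'),'side':cam('side')}; rays=[]
for n in cs:
    if n!='wrist': get_image(n)
    L=landmark_of('wide_mid',n); e=proj(cs[n],exp(72))
    L=[l for l in L if np.linalg.norm(np.array(l['xy'])-e)<60]
    for l in L[:2]: print(n,l['xy'],round(l['conf'],2),'home',proj(cs[n],exp(60)).round(1),'pre',proj(cs[n],exp(79)).round(1))
    if L: rays.append(ray(cs[n],min(L,key=lambda l:np.linalg.norm(np.array(l['xy'])-e))['xy']))
if len(rays)>1:
    X,er=tri(rays); print('mid',XYZ(X),np.round(er,4))
# top rail in the wrist view
for r in silhouettes('wide_mid','wrist')[:2]:
    m=r['region'].astype(np.uint8); print('sil',round(r['conf'],2),r['xy'],m.sum(),cv2.boundingRect(m),np.round(cv2.boxPoints(cv2.minAreaRect(cv2.findNonZero(m)))).tolist())
for S in (120,139): print(S,[proj(cw,W(-.5*S+a*.866,b,42+.866*S+a*.5)).round().tolist() for a in(-7,7) for b in (-65,65)])
E
python3 meas.py
```

```text
11.7 [-7.020e+01  2.000e-01  2.327e+02] [-0.42115442 -0.50407557  0.29283993]
expect home [-30.   0.  94.] pre [-39.5   0.  110.4]
scene [240.0, 160.8] 0.77 home [239.5 168.2] pre [240.7 162.8]
side [368.9, 254.0] 0.6 home [372.2 257.6] pre [369.7 254.3]
side [375.1, 266.9] 0.21 home [372.2 257.6] pre [369.7 254.3]
mid [-43.   -3.1 115.5] [0.0014 0.0014]
sil 0.65 [343.5, 183.5] 16274 (298, 100, 104, 192) [[297.0, 102.0], [401.0, 100.0], [405.0, 289.0], [301.0, 291.0]]
120 [[335.0, 282.0], [336.0, 104.0], [351.0, 287.0], [355.0, 105.0]]
139 [[322.0, 295.0], [320.0, 106.0], [339.0, 300.0], [341.0, 107.0]]
```

Run:
```python
from ov import *
import glob
f=sorted(glob.glob('pics/m*.png'))[-1]; im=cv2.imread(f).astype(int).mean(2)
for r in (130,170,210): print(r,im[r,285:420:3].astype(int).tolist())
cw=cam('wrist')
S0=19
for th in (30,34,36,38,42):
    t=np.radians(th); b=np.array([-.5*26,42+.866*26]) # rail centre
    ax=np.array([-np.sin(t),np.cos(t)]); ex=np.array([np.cos(t),np.sin(t)])
    print(th,[(proj(cw,W(*( [q[0],0,q[1]]))).round().tolist(),q.round(1).tolist()) for q in (b+113*ax-7*ex,b+113*ax+7*ex)])
```

```text
130 [167, 171, 164, 168, 174, 236, 237, 240, 238, 236, 134, 132, 129, 130, 130, 130, 120, 83, 84, 84, 83, 85, 85, 85, 88, 88, 87, 87, 95, 97, 98, 99, 96, 97, 97, 98, 244, 227, 171, 66, 88, 78, 64, 44, 55]
170 [173, 167, 165, 163, 166, 233, 236, 239, 239, 239, 138, 132, 126, 125, 129, 131, 123, 83, 82, 83, 82, 82, 84, 83, 95, 96, 98, 95, 95, 95, 97, 97, 98, 97, 97, 200, 232, 183, 63, 55, 57, 100, 153, 152, 154]
210 [164, 168, 168, 167, 175, 229, 235, 238, 239, 240, 166, 134, 126, 126, 129, 129, 118, 81, 81, 83, 81, 80, 82, 82, 95, 93, 95, 92, 90, 97, 97, 97, 96, 93, 128, 236, 196, 60, 80, 77, 66, 81, 121, 157, 184]
30 [([322.0, 209.0], [-75.6, 158.9]), ([340.0, 213.0], [-63.4, 165.9])]
34 [([312.0, 207.0], [-82.0, 154.3]), ([329.0, 211.0], [-70.4, 162.1])]
36 [([308.0, 206.0], [-85.1, 151.8]), ([324.0, 210.0], [-73.8, 160.0])]
38 [([303.0, 205.0], [-88.1, 149.3]), ([319.0, 209.0], [-77.1, 157.9])]
42 [([296.0, 202.0], [-93.8, 143.8]), ([310.0, 207.0], [-83.4, 153.2])]
```

The networks and the rail pixels show the cover on the rollers, about 19 mm high, leaning about 40°. Its top face is centred at X≈-86, Z≈151 mm in the slot plane. I'll turn the closed fingers 90° so the known 22 mm pad width runs across the rail, then push on the top face.

Run:
```python
from ov import *
s=state(); print(np.round(s['joint_pos'],2),XYZ(s['tool_pos']),delta(-95,0,175))
```

```text
[-0.6   0.21  1.24  0.    1.7  -0.82] [-70.5   0.5 231.5] [ -0.6 -24.4  56.5]
```

>>> arm_command:
  moves:
    - {"x": 0,"y": -5,"z": 0,"yaw": 8.5}
    - {"x": 0,"y": -10,"z": 0,"yaw": 17}
    - {"x": 0,"y": -15,"z": 0,"yaw": 25.5}
    - {"x": 0,"y": -20,"z": 0,"yaw": 34}
    - {"x": 0,"y": -24,"z": 0,"yaw": 42.5}
    - {"x": 0,"y": -24,"z": 0,"yaw": 51}
    - {"x": 0,"y": -24,"z": 0,"yaw": 59.5}
    - {"x": 0,"y": -24,"z": 0,"yaw": 68}
  hand: 0

```text
time_s: 12.85
tool_pos: [0.5048, -0.2966, 0.232]
ee_rot: [[0.824, 0.567, -0.0], [0.567, -0.824, 0.0], [-0.0, -0.0, -1.0]]
wrist_force: [-0.3, 0.1, -0.4]
finger_gap: 0.0001
grip_force: 0.0
```

>>> arm_command:
  moves:
    - {"x": 0,"y": 0,"z": 5,"yaw": 8}
    - {"x": 0,"y": 0,"z": 12,"yaw": 16}
    - {"x": 0,"y": 0,"z": 22,"yaw": 22}
    - {"x": 0,"y": 0,"z": 34,"yaw": 22}
    - {"x": 0,"y": 0,"z": 46,"yaw": 22}
    - {"x": 0,"y": 0,"z": 54,"yaw": 22}
    - {"x": 0,"y": 0,"z": 57,"yaw": 22}
    - {"x": 0,"y": 0,"z": 57,"yaw": 22}

```text
time_s: 13.65
tool_pos: [0.5047, -0.2964, 0.1745]
ee_rot: [[0.975, 0.223, -0.001], [0.223, -0.975, 0.001], [-0.001, -0.001, -1.0]]
wrist_force: [0.1, -1.1, -0.4]
finger_gap: -0.0
grip_force: 0.0
```

Run:
```python
from ov import *
get_image('wrist'); s=state(); print(s['time_s'],s['finger_gap'],XYZ(s['tool_pos']),delta(-95,0,157),delta(-85,0,150),delta(-76,0,140),s['wrist_force'],np.round(s['ee_rot'],3).tolist())
```

```text
13.7 -1.7925061892715127e-05 [-94.3   0.3 175.3] [-0.7  0.3 18.3] [ 9.3  0.3 25.3] [18.3  0.3 35.3] [-0.15571826  0.15902525 -0.43265671] [[0.975, 0.223, 0.0], [0.223, -0.975, 0.0], [0.0, -0.0, -1.0]]
```

>>> arm_command:
  moves:
    - {"x": 0,"y": 0,"z": 6,"yaw": 0}
    - {"x": 0,"y": 0,"z": 12,"yaw": 0}
    - {"x": 0,"y": 0,"z": 16,"yaw": 0}
    - {"x": 0,"y": 0,"z": 19,"yaw": 0}
    - {"x": 0,"y": 0,"z": 21,"yaw": 0}
    - {"x": 0.5,"y": 0,"z": 22.5,"yaw": 0}
    - {"x": 0.5,"y": 0,"z": 23.5,"yaw": 0}
    - {"x": 0.5,"y": 0,"z": 23.5,"yaw": 0}

```text
time_s: 14.5
tool_pos: [0.5051, -0.2966, 0.1528]
ee_rot: [[0.975, 0.223, -0.0], [0.223, -0.975, -0.001], [-0.0, 0.0, -1.0]]
wrist_force: [-2.9, 0.6, 4.0]
finger_gap: -0.0002
grip_force: 2.7
```

Contact is along the cover's axis as predicted. Now I'll push.

>>> arm_command:
  moves:
    - {"x": 1,"y": 0,"z": 0.6,"yaw": 0}
    - {"x": 2,"y": 0,"z": 1.2,"yaw": 0}
    - {"x": 3,"y": 0,"z": 1.8,"yaw": 0}
    - {"x": 4,"y": 0,"z": 2.4,"yaw": 0}
    - {"x": 5,"y": 0,"z": 3,"yaw": 0}
    - {"x": 6,"y": 0,"z": 3.6,"yaw": 0}
    - {"x": 7,"y": 0,"z": 4.2,"yaw": 0}
    - {"x": 7,"y": 0,"z": 4.2,"yaw": 0}

```text
time_s: 15.3
tool_pos: [0.5119, -0.2961, 0.15]
ee_rot: [[0.975, 0.222, 0.001], [0.222, -0.975, -0.003], [0.0, 0.003, -1.0]]
wrist_force: [-5.6, 0.1, 8.5]
finger_gap: 0.0002
grip_force: 5.1
```

>>> arm_command:
  moves:
    - {"x": 1,"y": 0,"z": 1,"yaw": 0}
    - {"x": 2,"y": 0,"z": 2,"yaw": 0}
    - {"x": 3,"y": 0,"z": 3,"yaw": 0}
    - {"x": 4,"y": 0,"z": 4,"yaw": 0}
    - {"x": 5,"y": 0,"z": 5,"yaw": 0}
    - {"x": 6,"y": 0,"z": 6,"yaw": 0}
    - {"x": 6,"y": 0,"z": 6,"yaw": 0}
    - {"x": 6,"y": 0,"z": 6,"yaw": 0}

```text
time_s: 16.1
tool_pos: [0.518, -0.2934, 0.1409]
ee_rot: [[0.975, 0.223, -0.001], [0.223, -0.975, 0.001], [-0.001, -0.001, -1.0]]
wrist_force: [0.1, -0.1, 0.2]
finger_gap: 0.0
grip_force: 0.0
```

```bash
python3 meas.py
```

```text
16.15 [-80.9   0.4 141.1] [0.30694802 0.49239149 0.54956453]
expect home [-30.   0.  94.] pre [-39.5   0.  110.4]
wrist [331.0, 141.6] 0.76 home [330.1 136. ] pre [330.1 159.5]
scene [237.7, 165.3] 0.75 home [239.5 168.2] pre [240.7 162.8]
side [371.4, 256.0] 0.59 home [372.2 257.6] pre [369.7 254.3]
mid [-31.8  -2.4 103.8] [0.002  0.0039 0.0029]
sil 0.61 [329.3, 174.6] 40683 (178, 76, 306, 170) [[178.0, 244.0], [179.0, 75.0], [484.0, 77.0], [483.0, 245.0]]
120 [[479.0, 234.0], [181.0, 234.0], [490.0, 214.0], [171.0, 213.0]]
139 [[492.0, 273.0], [168.0, 272.0], [505.0, 253.0], [155.0, 253.0]]
```

The force rose to about 10 N and then fell to zero, so it has snapped past the rollers. I'll push on gently to confirm it sits on the floor.

>>> arm_command:
  moves:
    - {"x": 1,"y": 0,"z": 0.5,"yaw": 0}
    - {"x": 2,"y": 0,"z": 1,"yaw": 0}
    - {"x": 3,"y": 0,"z": 1.5,"yaw": 0}
    - {"x": 4,"y": 0,"z": 2,"yaw": 0}
    - {"x": 5,"y": 0,"z": 2.5,"yaw": 0}
    - {"x": 6,"y": 0,"z": 3,"yaw": 0}
    - {"x": 6,"y": 0,"z": 3,"yaw": 0}
    - {"x": 6,"y": 0,"z": 3,"yaw": 0}

```text
time_s: 17.3
tool_pos: [0.5226, -0.2928, 0.142]
ee_rot: [[0.975, 0.222, -0.002], [0.222, -0.975, -0.002], [-0.002, 0.001, -1.0]]
wrist_force: [-8.7, 1.7, 12.4]
finger_gap: 0.0002
grip_force: 7.4
```

At 15 N it is stiff, with the fingertip at X≈-65, Z≈142, which lies on the home top-face line (143). I'll retreat and check.

>>> arm_command:
  moves:
    - {"x": -3,"y": 0,"z": -5,"yaw": 0}
    - {"x": -8,"y": 0,"z": -15,"yaw": 0}
    - {"x": -14,"y": 0,"z": -30,"yaw": 0}
    - {"x": -20,"y": 0,"z": -50,"yaw": 0}
    - {"x": -25,"y": 0,"z": -70,"yaw": 0}
    - {"x": -30,"y": 0,"z": -90,"yaw": 0}
    - {"x": -30,"y": 0,"z": -100,"yaw": 0}
    - {"x": -30,"y": 0,"z": -100,"yaw": 0}

```text
time_s: 18.1
tool_pos: [0.4955, -0.2996, 0.2414]
ee_rot: [[0.975, 0.223, 0.004], [0.223, -0.975, -0.003], [0.004, 0.004, -1.0]]
wrist_force: [1.1, -0.9, -0.2]
finger_gap: 0.0002
grip_force: 0.0
```

```bash
python3 meas.py
python3 - <<'E'
from ov import *
import glob
im=cv2.imread(sorted(glob.glob('pics/m*.png'))[-1]).astype(int).mean(2)
cw=cam('wrist')
print(im[60:300:4,300].astype(int).tolist())
for S,th in ((0,30),(0,32),(0,34),(9,30),(9,36),(19,40)):
    t=np.radians(th); b=np.array([-.5*(S+7),42+.866*(S+7)]); ax=np.array([-np.sin(t),np.cos(t)]); ex=np.array([np.cos(t),np.sin(t)])
    print(S,th,[[proj(cw,W(q[0],y,q[1])).round().tolist() for y in(-65,65)] for q in (b+113*ax-7*ex,b+113*ax+7*ex)])
E
```

```text
18.15 [-104.5   -0.   239.5] [-0.35346981  0.99118785 -0.51284483]
expect home [-30.   0.  94.] pre [-39.5   0.  110.4]
wrist [330.0, 95.3] 0.7 home [329.1  88.9] pre [329.1 102.3]
scene [237.5, 166.4] 0.77 home [239.5 168.2] pre [240.7 162.8]
side [371.9, 258.4] 0.72 home [372.2 257.6] pre [369.7 254.3]
mid [-32.9  -4.2  97.8] [0.004  0.0046 0.0012]
sil 0.94 [330.6, 110.1] 16117 (233, 51, 193, 103) [[233.0, 152.0], [234.0, 51.0], [426.0, 52.0], [425.0, 153.0]]
120 [[424.0, 145.0], [234.0, 144.0], [428.0, 128.0], [230.0, 128.0]]
139 [[429.0, 163.0], [229.0, 163.0], [434.0, 146.0], [224.0, 146.0]]
[58, 74, 77, 74, 77, 74, 73, 75, 76, 74, 75, 73, 73, 74, 73, 98, 101, 101, 102, 126, 229, 232, 227, 153, 148, 150, 148, 154, 149, 149, 154, 156, 155, 149, 147, 150, 154, 157, 147, 145, 148, 152, 151, 149, 146, 142, 147, 147, 157, 148, 16, 14, 13, 10, 13, 11, 12, 10, 9, 9]
0 30 [[[426.0, 144.0], [235.0, 144.0]], [[431.0, 127.0], [230.0, 127.0]]]
0 32 [[[425.0, 148.0], [236.0, 148.0]], [[429.0, 132.0], [232.0, 132.0]]]
0 34 [[[424.0, 152.0], [237.0, 152.0]], [[428.0, 137.0], [233.0, 137.0]]]
9 30 [[[429.0, 153.0], [232.0, 153.0]], [[433.0, 136.0], [228.0, 136.0]]]
9 36 [[[425.0, 165.0], [236.0, 164.0]], [[429.0, 150.0], [231.0, 150.0]]]
19 40 [[[425.0, 181.0], [236.0, 181.0]], [[430.0, 169.0], [231.0, 169.0]]]
```

The top face sits at rows 138–152 in the wrist view. That matches the home position with the slot's small lean and is well below the pre-roller position; the force trace and the fingertip height agree. The hand is clear, so I'll hand in.

```bash
python3 -c "
from bench import *
print(close_job())"
```

```text
the job is handed in; nothing more can be done
None
```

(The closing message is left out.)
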